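Check the brake lever of a lab lift stand

TASK

Check the brake of the rolling lift stand: with the backs or tips of the fingers, press the longer of its two hand levers in towards the hand bar until it comes up against its stop, hold it firmly there for about two seconds, then ease it slowly back out, without letting it snap, and leave it. Press the lever on its front face only: do not grip it or hook fingers behind it, do not force it hard, and do not touch the bar or the rest of the stand. Leave the shorter lever and the beaker, bottle and jar alone; nothing is to be picked up.

Things in the scene. Friction and masses are not known exactly. Their poses are not given: they have to be found in the camera images.
- stand: Lift stand, fixed to bench: base plate 260 x 420 mm, scissor platform behind (top at 118 mm), and in front a steel hand bar, 28 mm thick, 380 mm long along stand y, axis 170 mm above the bench and 60 mm along stand -x from the origin; end blocks up to 188 mm. Origin: on the bench under the middle. Stand +x, within 0.4 rad of world +x, points from the levers to the bar: the way levers are pressed.
- brake_unit: Black clamp on the bar carrying the longer (brake) lever; same yaw as the stand. Origin: on the lever's vertical pivot, at the lever's mid height, 170 mm above the bench, 45 mm from the bar's axis along -x. It sits 150 mm along stand +y or 20 mm along stand -y; the shorter lever has the other place. The lever runs from the pivot along -y, splayed 0.30 rad away from the bar when out.
- brake_lever (a joint): Longer lever's angle, rad: 0 fully out (at rest), 0.30 at its stop, where it is parallel to the bar, 25 mm clear of it. Sprung: 100 mm from the pivot it takes 4.5 N to start, 7.5 N at the stop. Aluminium blade, 140 mm from pivot to the centre of its round end (20 mm across), 18 mm tall, front face 7 mm before the pivot line, rear face 6 mm behind. Free space above, below, in front.
- brake_tip (a point): Foremost point (away from the bar) of the longer lever's rounded free end, at mid height, 140 mm along the blade from the pivot. Moves with the lever.
- release_lever (a joint): Angle of the shorter lever, rad, 0 fully out; like the longer one but 75 mm long from pivot to end. To be left alone.
- release_tip (a point): Foremost point of the shorter lever's rounded free end, at mid height, 75 mm along its blade from its pivot.
- beaker: Empty glass beaker, 68 mm across, 85 mm tall, standing on the platform behind the bar. Origin: centre of its underside.
- bottle: White plastic bottle, 60 mm across, 150 mm tall, standing on the bench at the +y side of the stand. Origin: centre of its underside.
- jar: Amber glass jar with white cap, 62 mm across, 85 mm tall, standing on the bench at the -y side of the stand. Origin: centre of its underside.

How it is judged:
On the way, in this order (a step that is already met when the one before it is completed fails the run):
1. the longer lever is pressed against its stop by the fingers (within 0.015 rad, 4 N or more) and held there 1 s (value of joint brake_lever above 0.285 rad and contact force between the fingers and brake_unit above 4 N), for 1 s.
2. the longer lever is back out (value of joint brake_lever below 0.03 rad), for 0.2 s.
At the end, for the whole second after the job is handed in: Both levers fully out (within 0.03 rad); beaker, bottle and jar upright, at rest and within 20 mm of where they stood (value of joint each of brake_lever, release_lever below 0.03 rad and distance of each of beaker, bottle, jar from where it was at the start of the episode below 0.02 m and angle between each of beaker, bottle, jar's own z axis and vertical below 0.1 rad and linear speed of each of beaker, bottle, jar below 0.02 m/s); the robot touches nothing.
It fails at once if the longer lever snaps back (faster than 3.5 rad/s) (velocity of joint brake_lever below -3.5 rad/s).
It fails at once if the lever is forced: more than 40 N on it (contact force between the fingers and brake_unit above 40 N).
It fails at once if the rear of the longer lever (1 N), or the bar or the rest of the stand (2 N) is touched (contact force between the fingers and brake_lever_c2 above 1 N or contact force between any of the fingers, the arm and stand above 2 N).
It fails at once if the shorter lever is pressed (more than 0.06 rad) (value of joint release_lever above 0.06 rad).
It fails at once if beaker, bottle or jar is moved more than 20 mm, lifted or carried (distance of any of beaker, bottle, jar from where it was at the start of the episode above 0.02 m).
It also fails if it takes over 48 s, if anything falls off the work surface, if the arm or the gripper's body presses on something with over 40 N, if the wrist force passes 120 N, or if a joint passes its speed limit or range.

ROBOT

A 7-joint arm with a two-finger parallel gripper is mounted at the origin on the work surface. World frame = base frame: x ahead of the robot, y to its left, z up, the work surface at z = 0. Lengths are in m, angles in rad, forces in N, time in s.
With the tool pointing down it reaches from about 0.4 to 0.875 m from the base axis. Payload 19.3 kg.
Tool frame: the origin (TCP) lies at the very end of the fingers, on their centre line; the grasp point (between the pads) lies bot.tcp_to_grasp behind it (bot.tcp_to_grasp is the distance from the TCP to the grasp point, in m); z points along the fingers, y is the direction in which the jaws open and shut (so a half turn about z gives the same grasp; the last joint's range is limited). The gripper opens to 85 mm and grips with 20 to 120 N. Pads are 22 mm wide; open, the fingers measure 114 mm over their backs; the gripper's body (76 mm by 85 mm) begins 54 mm behind the grasp point. The pads swing forward as they close: fully open they stand 13 mm farther back than shut.
Start: joints at [-1.292, 0.521, -0.036, 1.599, 0.021, 1.021, -0.113], TCP at [0.214, 0.587, 0.231] pointing down, gripper open.
Joint ranges: [-2.91, 2.91], [-0.3, 2.13], [-1.5, 1.42], [0.17, 2.43], [-1.26, 4.41], [0.16, 1.93], [-2.52, 2.52]. Speed limits (rad/s): [1.89, 1.89, 2.39, 2.39, 3.01, 3.01, 3.01].

INTERFACE

Orientations are given as [roll, pitch, yaw] about the fixed x, y, z axes, in that order (R = Rz(yaw) Ry(pitch) Rx(roll)).
In Python, from workcell import bot gives the robot as it stands.
- The arm moves only by the tool servo_tool, never from a script. Its argument "targets" is a list of rows, each a list of 2 entries, a list of its own where there are three numbers: the shift along the tool's x, y, z in units of 0.05 m (1.0 is 0.05 m), then the turn about the tool's z in units of 5 degrees (1.0 is 5 degrees). A call has 1 to 12 rows; each row shifts and turns the commanded pose from where the row before left it, along the tool's axes as they then stand; what a row does not reach is not made up. A row lasts 1/8 s, in which the tool goes at most 62.5 mm and 10.7 degrees, less where a joint would pass 70% of its speed; a pose out of reach is approached as far as the arm can. A call with a number of a shift or a turn outside -1 to 1 is refused whole. A call with a gripper value outside its range is refused whole. "gripper" is the opening, from -1 (shut) to 1 (fully open), so that 0 is half open, set as the call begins (left out, the last holds). The fingers move at their own pace and stop on an object; "newtons" is the grip in N (left out, the last holds). Time passes only in rows, so rows that do not move let the fingers close. It gives the time, the measured TCP pose, the force and the opening at its end, in the units of the state.
- bot.observe(): the state, without advancing time (a new reading comes with each control period).
- bot.grab_frame(name): name is "side" or "top" or "wrist"; returns the picture (420x560x3 uint8, blue, green, red); there is no depth.
- bot.get_calibration(name): a dict with "fx", "fy", "cx", "cy" (pixels), "k1" (the pictures are not rectified: a ray, as slopes to the right and down, at radius r is drawn at 1 + k1 r^2 times it, then the intrinsics apply), "pose" (4x4, takes a point from camera to world coordinates). Camera axes: x right, y up, looking along -z (the intrinsics and any distortion apply to the point x, -y, -z); pixel columns grow to the right and rows downward; lengths in m; the calibration is good to about 2 mm. A picture is of the moment at which its call begins: read the wrist's pose just before it. get_calibration takes no time and is no camera call; for the wrist camera it gives the pose at the moment of the call.
- bot.job_done(): hands the job in, once; it reports no verdict.
The state is a dict: "clock": time; "qpos": joint angles; "qd": joint speeds; "joint_efforts": joint torques, N m; "position": TCP position; "tool_rot": TCP orientation; "force": force on the tool from outside, world axes, zero at the start; "moment": the same for the moment, N m; "grip_width": finger opening in m.
Only numpy, scipy, OpenCV 4.12 (cv2) and the standard library are available. Lean on these libraries where they do the work, as an engineer would, in place of code of your own. Each camera call takes 0.05 s, during which the arm holds its last target.

## Working session

There is one attempt and no reset: what is moved stays moved. The work goes in short steps, Python scripts to look and compute and a tool call to move; the robot and the scene stay as the last step left them, time stands still between calls to the robot, and variables do not carry over. Pictures are saved under pics/ and viewed, and the job is handed in when it is done.

Besides the shell and the picture viewer there is one more tool, called after ">>>" as a command line: name --argument value ..., lists and objects as JSON in quotes. servo_tool: Moves the arm, as the interface text tells. Its arguments: {"type":"object","properties":{"targets":{"type":"array","items":{"type":"array"}},"gripper":{"type":"number"},"newtons":{"type":"number"}},"required":["targets"]}

```bash
mkdir -p pics; ls
python3 - <<'E'
from workcell import bot
import cv2
print(bot.observe(), bot.tcp_to_grasp)
for n in ("side","top"):
    print(n,bot.get_calibration(n)); cv2.imwrite(f"pics/{n}0.png",bot.grab_frame(n))
E
```

```text
pics
{'clock': 0.0, 'qpos': array([-1.2922091 ,  0.52200414, -0.03630156,  1.59997444,  0.0212084 ,
        1.0210836 , -0.11277792]), 'qd': array([ 2.18023597e-03,  4.31095945e-04, -2.55345983e-04,  8.24508243e-04,
        4.77042328e-04,  2.14225800e-03, -9.36936867e-05]), 'joint_efforts': array([ 1.30845503e-03, -9.27085948e+01,  1.98079102e+00, -3.69954371e+01,
        1.79476943e-02,  7.77966343e-03, -1.56522356e-05]), 'position': array([0.21354048, 0.58705307, 0.23074419]), 'tool_rot': array([-3.14051248e+00,  9.60054085e-05,  2.79279897e+00]), 'force': array([ 0.13215803, -0.07082989,  0.01656248]), 'moment': array([-0.07103298, -0.01101017,  0.05481746]), 'grip_width': 0.08506076808890962} 0.0187
side {'fx': 542.0482756249118, 'fy': 542.0482756249118, 'cx': 281.3498009880352, 'cy': 207.6191042309889, 'k1': 0.03351269400827578, 'pose': array([[ 0.97281266,  0.15908365, -0.16830903,  0.35704245],
       [-0.23139493,  0.69774707, -0.67794204, -0.95221581],
       [ 0.00958764,  0.69845646,  0.71558833,  1.14294693],
       [ 0.        ,  0.        ,  0.        ,  1.        ]])}
top {'fx': 493.3010032247828, 'fy': 493.3010032247828, 'cx': 276.81824958588754, 'cy': 211.98979691469202, 'k1': -0.1386666251739382, 'pose': array([[ 0.00172258,  0.99758615, -0.06941838,  0.51143728],
       [-0.99995215,  0.0023868 ,  0.00948654,  0.00895647],
       [ 0.00962933,  0.06939872,  0.99754253,  1.29563986],
       [ 0.        ,  0.        ,  0.        ,  1.        ]])}
```

View pics/side0.png

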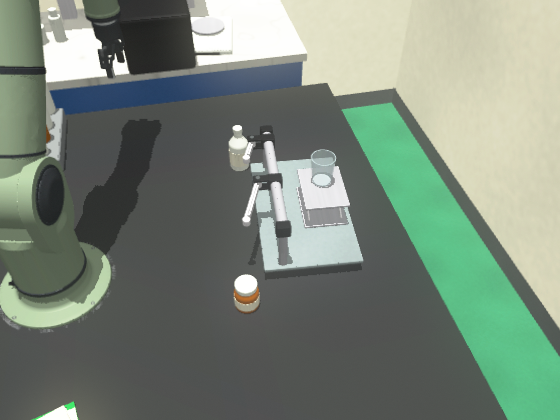

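View pics/top0.png

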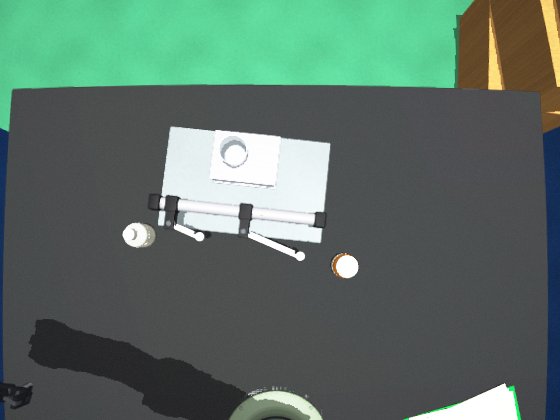

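Run:
```python
import cv2
a=cv2.imread("pics/top0.png")[180:290,130:370]; cv2.imwrite("pics/topc.png",cv2.resize(a,None,fx=3.3,fy=3.3,interpolation=cv2.INTER_CUBIC))
a=cv2.imread("pics/side0.png")[110:320,210:370]; cv2.imwrite("pics/sidec.png",cv2.resize(a,None,fx=2.8,fy=2.8,interpolation=cv2.INTER_CUBIC))
```

```text
(no output)
```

View pics/topc.png

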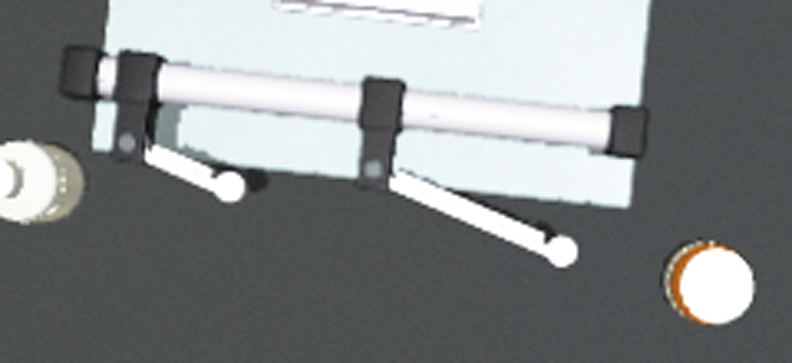

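View pics/sidec.png

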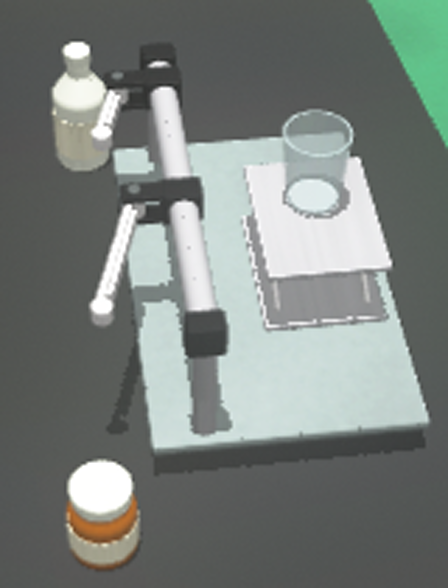

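```bash
cat > h.py <<'E'
import numpy as np, cv2
def ray(c,uv):
    K=np.array([[c['fx'],0,c['cx']],[0,c['fy'],c['cy']],[0,0,1.]])
    p=cv2.undistortPoints(np.array([[uv]],float),K,np.array([c['k1'],0,0,0.]))[0,0]
    R=c['pose'][:3,:3]; d=R@np.array([p[0],-p[1],-1]); return c['pose'][:3,3],d
def at(c,uv,z):
    o,d=ray(c,uv); return o+d*(z-o[2])/d[2]
def proj(c,P):
    R=c['pose'][:3,:3]; q=R.T@(np.array(P)-c['pose'][:3,3]); x,y=q[0]/-q[2],-q[1]/-q[2]
    f=1+c['k1']*(x*x+y*y); return np.array([c['fx']*x*f+c['cx'],c['fy']*y*f+c['cy']])
E
python3 - <<'E'
from workcell import bot
from h import *
t=bot.get_calibration("top"); s=bot.get_calibration("side")
T=lambda u,v,z:at(t,(130+u/3.3,180+v/3.3),z)
S=lambda u,v,z:at(s,(210+u/2.8,110+v/2.8),z)
bl=T(82,72,.188);br=T(628,131,.188);d=bl-br
print("blocks",bl,br,np.linalg.norm(d),"yaw",np.arctan2(-d[0],d[1]))
pv=T(372,169,.184);tip=T(562,250,.179);print("pivot",pv,"tip",tip,np.linalg.norm((tip-pv)[:2])); e=pv-tip
print("lever yaw",np.arctan2(-e[0],e[1]))
print("side pivot",S(134,190,.184),"tip",S(102,305,.179))
print("short tip",T(230,186,.179),"jar",T(710,285,.085),"bottle",T(20,175,.15))
E
```

```text
blocks [0.61098468 0.27515584 0.188     ] [ 0.57134645 -0.099577    0.188     ] 0.3768234254729572 yaw -0.10538542790704189
pivot [0.54519196 0.07513342 0.184     ] tip [ 0.49014005 -0.05489871  0.179     ] 0.14120575854271644
lever yaw -0.4004905193203629
side pivot [0.54791905 0.07552326 0.184     ] tip [ 0.49201909 -0.05750038  0.179     ]
short tip [0.53334895 0.17304383 0.179     ] jar [ 0.46225304 -0.17058171  0.085     ] bottle [0.54096841 0.32770171 0.15      ]
```

>>> servo_tool --targets '[[[0,0,-0.2],-1],[[0,0,-0.2],-0.7],[[-0.34,-0.52,0],0],[[-0.34,-0.52,0],0],[[-0.34,-0.52,0],0],[[-0.34,-0.52,0],0],[[-0.34,-0.52,0],0],[[-0.34,-0.52,0],0],[[-0.34,-0.52,0],0],[[-0.34,-0.52,0],0],[[-0.34,-0.52,0],0],[[-0.34,-0.52,0],0]]' --gripper -1 --newtons 60

```text
clock: 1.6
position: [0.3286, 0.2976, 0.2512]
tool_rot: [-3.141, -0.0, 2.941]
force: [-0.3, -0.2, -1.1]
grip_width: -0.0002
```

>>> servo_tool --targets '[[[-0.32,-0.57,0],0],[[-0.32,-0.57,0],0],[[-0.32,-0.57,0],0],[[-0.32,-0.57,0],0],[[-0.32,-0.57,0],0],[[-0.32,-0.57,0],0],[[-0.32,-0.57,0],0],[[-0.32,-0.57,0],0],[[-0.32,-0.57,0],0],[[-0.32,-0.57,0],0],[[0,0,0],0],[[0,0,0],0]]'

```text
clock: 3.1
position: [0.4282, -0.012, 0.2512]
tool_rot: [3.142, -0.0, 2.941]
force: [0.1, 0.3, 0.6]
grip_width: 0.0003
```

Run:
```python
from workcell import bot
import cv2
o=bot.observe();print(o['position'],o['force'])
for n in ("side","wrist"):
    cv2.imwrite(f"pics/{n}1.png",bot.grab_frame(n))
a=cv2.imread("pics/side1.png")[80:330,130:390]; cv2.imwrite("pics/side1c.png",cv2.resize(a,None,fx=2.3,fy=2.3,interpolation=cv2.INTER_CUBIC))
```

```text
[ 0.42824743 -0.01202299  0.25116127] [0.10975377 0.28901832 0.59231974]
```

View pics/side1c.png

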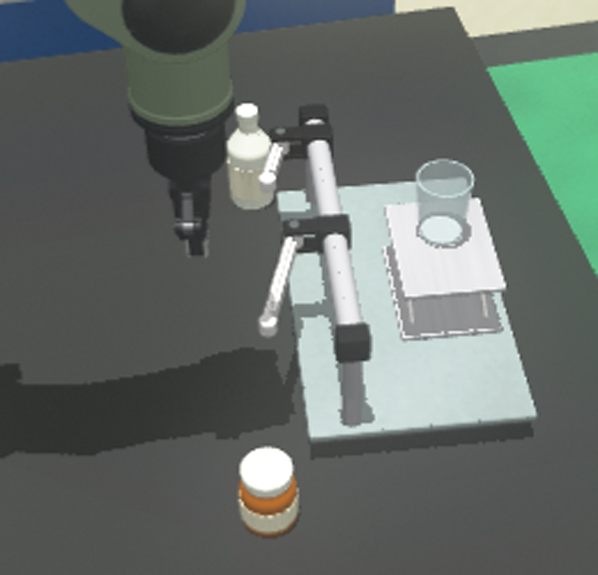

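View pics/wrist1.png

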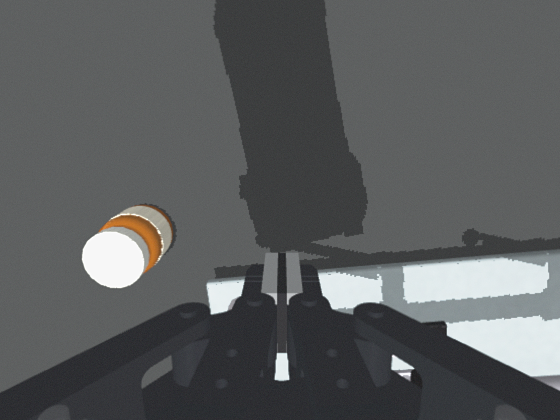

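>>> servo_tool --targets '[[[0,0,0.4],0],[[0,0,0.4],0],[[0,0,0.4],0],[[0,0,0.4],0],[[0,0,0.38],0],[[0,0,0],0],[[-0.2,0.02,0],0],[[-0.2,0.02,0],0],[[-0.2,0.02,0],0],[[-0.2,0.02,0],0],[[-0.1,0.01,0],0],[[0,0,0],0]]'

```text
clock: 4.7
position: [0.4736, -0.0171, 0.1522]
tool_rot: [-3.141, -0.0, 2.941]
force: [-0.1, -0.6, 0.0]
grip_width: 0.0001
```

Run:
```python
from workcell import bot
import cv2
o=bot.observe();print(o['position'],o['force'])
for n in ("side","wrist"):
    cv2.imwrite(f"pics/{n}2.png",bot.grab_frame(n))
a=cv2.imread("pics/side2.png")[140:270,200:330]; cv2.imwrite("pics/side2c.png",cv2.resize(a,None,fx=4.4,fy=4.4,interpolation=cv2.INTER_CUBIC))
```

```text
[ 0.47360636 -0.01709189  0.15219927] [-0.07852922 -0.57022938  0.02109554]
```

View pics/side2c.png

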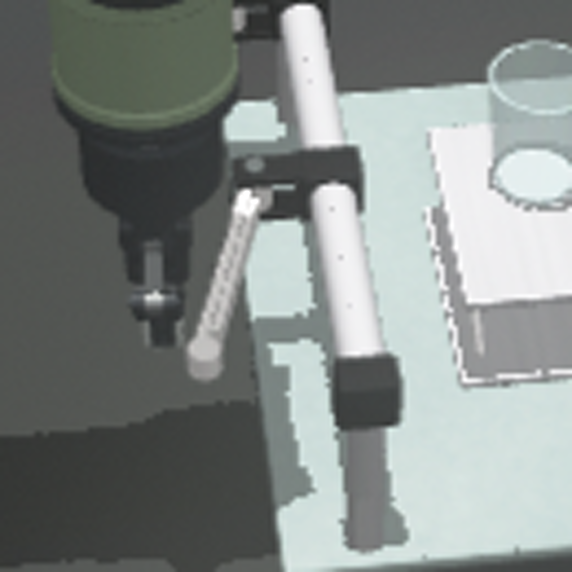

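View pics/wrist2.png

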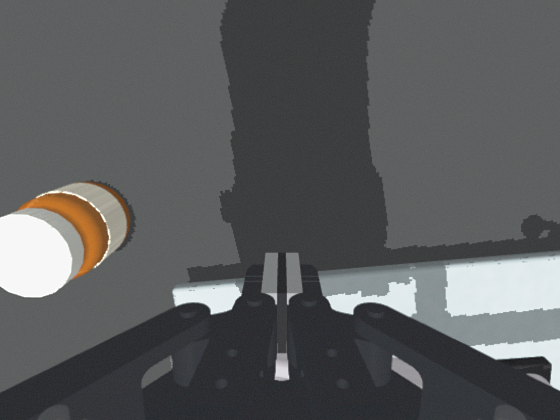

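>>> servo_tool --targets '[[[-0.04,0.004,0],0],[[-0.04,0.004,0],0],[[-0.04,0.004,0],0],[[-0.04,0.004,0],0],[[-0.04,0.004,0],0],[[0,0,0],0],[[0,0,0],0]]'

```text
clock: 5.68
position: [0.4834, -0.018, 0.1523]
tool_rot: [-3.142, -0.0, 2.941]
force: [0.3, -0.4, 0.6]
grip_width: 0.0
```

>>> servo_tool --targets '[[[-0.04,0.004,0],0],[[-0.04,0.004,0],0],[[-0.04,0.004,0],0],[[-0.04,0.004,0],0],[[-0.04,0.004,0],0],[[0,0,0],0],[[0,0,0],0]]'

```text
clock: 6.55
position: [0.4927, -0.0193, 0.152]
tool_rot: [-3.141, -0.002, 2.941]
force: [-5.6, -1.5, 0.8]
grip_width: 0.0002
```

>>> servo_tool --targets '[[[-0.04,0.004,0],0],[[-0.04,0.004,0],0],[[-0.04,0.004,0],0],[[-0.04,0.004,0],0],[[-0.04,0.004,0],0],[[-0.04,0.004,0],0],[[-0.04,0.004,0],0],[[0,0,0],0],[[0,0,0],0]]'

```text
clock: 7.68
position: [0.5065, -0.0209, 0.152]
tool_rot: [-3.141, -0.002, 2.941]
force: [-7.3, -2.7, 1.6]
grip_width: 0.0005
```

>>> servo_tool --targets '[[[-0.04,0.004,0],0],[[-0.04,0.004,0],0],[[-0.04,0.004,0],0],[[-0.04,0.004,0],0],[[0,0,0],0],[[0,0,0],0]]'

```text
clock: 8.43
position: [0.5141, -0.0221, 0.1518]
tool_rot: [-3.14, -0.003, 2.94]
force: [-8.8, -5.2, 0.8]
grip_width: -0.0006
```

Run:
```python
from workcell import bot
import cv2
for n in ("side","top"):
    cv2.imwrite(f"pics/{n}3.png",bot.grab_frame(n))
a=cv2.imread("pics/side3.png")[140:270,200:330]; cv2.imwrite("pics/side3c.png",cv2.resize(a,None,fx=4.4,fy=4.4,interpolation=cv2.INTER_CUBIC))
print(bot.observe()['force'],bot.observe()['moment'])
```

```text
[-8.41161426 -5.85043894  0.91550041] [-1.07115445  1.74973368 -0.03256124]
```

View pics/side3c.png

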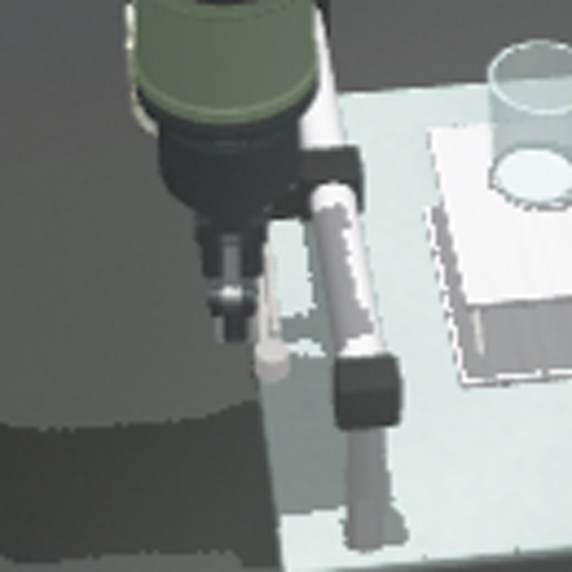

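>>> servo_tool --targets '[[[-0.04,-0.01,0],0],[[-0.04,-0.01,0],0],[[0,0,0],0],[[0,0,0],0]]'

```text
clock: 9.02
position: [0.5172, -0.023, 0.1518]
tool_rot: [-3.141, -0.004, 2.941]
force: [-13.2, 1.0, 4.3]
grip_width: 0.0002
```

>>> servo_tool --targets '[[[-0.03,0,0],0],[[0,0,0],0],[[0,0,0],0]]'

```text
clock: 9.4
position: [0.5175, -0.023, 0.1516]
tool_rot: [-3.141, -0.007, 2.941]
force: [-21.7, 3.3, 10.4]
grip_width: -0.0001
```

Run:
```python
from workcell import bot
import cv2
from h import *
o=bot.observe();print(o['position'],o['force'])
s=bot.get_calibration("side")
im=bot.grab_frame("side");cv2.imwrite("pics/side4.png",im)
for nm,a in (("stop",0.3),("0.27",.27)):
    y=-.105-.3+a; print(nm,[ (proj(s,[.5465+.14*np.sin(y),.0753-.14*np.cos(y),.179])-[200,140])*4.4])
print((proj(s,[.491,-.0562,.179])-[210,110])*2.8)
cv2.imwrite("pics/side4c.png",cv2.resize(im[140:270,200:330],None,fx=4.4,fy=4.4,interpolation=cv2.INTER_CUBIC))
```

```text
[ 0.51752883 -0.02299189  0.15161642] [-21.74455479   3.28277309  10.37543629]
stop [array([277.15798213, 343.85813837])]
0.27 [array([269.6016428 , 344.43540256])]
[100.56593624 304.1259394 ]
```

View pics/side4c.png

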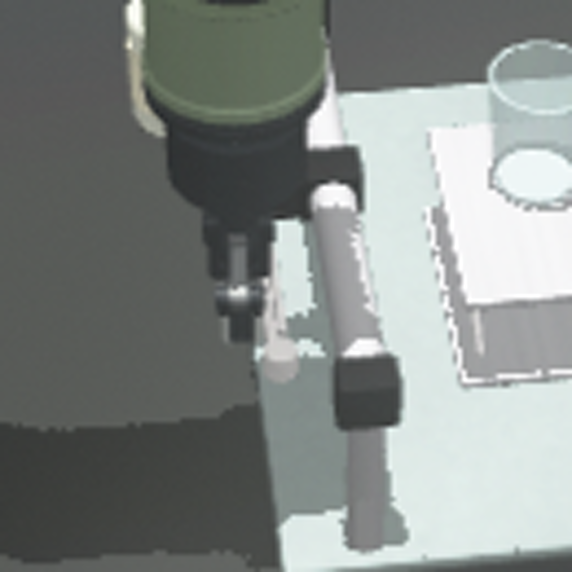

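>>> servo_tool --targets '[[[0,0,0],0],[[0,0,0],0],[[0,0,0],0],[[0,0,0],0]]'

```text
clock: 9.95
position: [0.5175, -0.023, 0.1516]
tool_rot: [-3.141, -0.007, 2.941]
force: [-20.5, 2.7, 11.8]
grip_width: 0.0001
```

>>> servo_tool --targets '[[[0,0,0],0],[[0,0,0],0],[[0,0,0],0],[[0,0,0],0],[[0,0,0],0],[[0,0,0],0],[[0,0,0],0],[[0,0,0],0],[[0,0,0],0],[[0,0,0],0],[[0,0,0],0],[[0,0,0],0]]'

```text
clock: 11.45
position: [0.5175, -0.023, 0.1516]
tool_rot: [-3.141, -0.007, 2.941]
force: [-20.9, 3.5, 10.2]
grip_width: -0.0002
```

Held just over 2 s at about 21 N. Now I'll ease it out slowly.

>>> servo_tool --targets '[[[0.03,0,0],0],[[0.03,0,0],0],[[0.03,0,0],0],[[0.03,0,0],0],[[0.03,0,0],0],[[0.03,0,0],0],[[0.03,0,0],0],[[0.03,0,0],0],[[0.03,0,0],0],[[0.03,0,0],0],[[0.03,0,0],0],[[0.03,0,0],0]]'

```text
clock: 12.95
position: [0.5022, -0.0192, 0.1519]
tool_rot: [3.141, -0.002, 2.942]
force: [-5.1, 4.1, -2.2]
grip_width: -0.0001
```

>>> servo_tool --targets '[[[0.03,0,0],0],[[0.03,0,0],0],[[0.03,0,0],0],[[0.03,0,0],0],[[0.03,0,0],0],[[0.03,0,0],0],[[0.03,0,0],0],[[0.03,0,0],0],[[0.03,0,0],0],[[0.03,0,0],0],[[0.03,0,0],0],[[0.03,0,0],0]]'

```text
clock: 14.45
position: [0.4854, -0.0162, 0.1523]
tool_rot: [-3.142, 0.0, 2.941]
force: [-0.4, -0.6, -0.2]
grip_width: -0.0001
```

Free of the lever; backing off farther and checking.

>>> servo_tool --targets '[[[0.1,0,0],0],[[0.2,0,0],0],[[0.2,0,0],0],[[0.2,0,0],0],[[0.2,0,0],0],[[0.1,0,0],0],[[0,0,0],0],[[0,0,0],0],[[0,0,0],0]]'

```text
clock: 15.58
position: [0.4366, -0.0063, 0.1523]
tool_rot: [-3.142, 0.0, 2.941]
force: [-0.2, -0.4, 0.0]
grip_width: -0.0001
```

Run:
```python
from workcell import bot
import cv2
o=bot.observe();print(o['position'],o['force'],o['clock'])
im=bot.grab_frame("side");cv2.imwrite("pics/side5.png",im)
cv2.imwrite("pics/side5c.png",cv2.resize(im[110:320,210:370],None,fx=2.8,fy=2.8,interpolation=cv2.INTER_CUBIC))
```

```text
[ 0.43659829 -0.00626558  0.15226232] [-0.19073209 -0.37279025  0.00364732] 15.575
```

View pics/side5c.png

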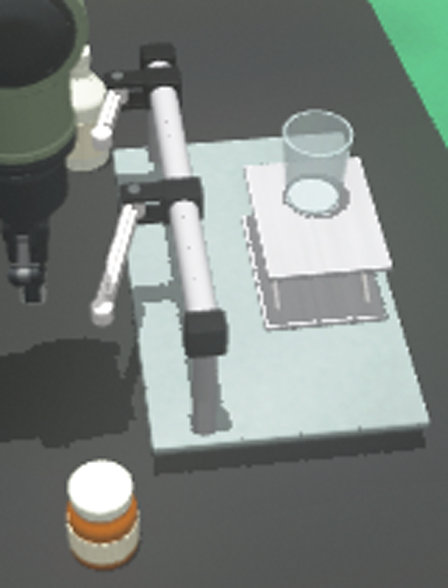

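The lever end is back at crop pixel (102,305), the same as at the start. The short lever, beaker, bottle and jar haven't moved, and the gripper is clear.

```bash
python3 -c "
from workcell import bot
bot.job_done()"
```

```text
the job is handed in; nothing more can be done
```

I pressed the longer lever to its stop with the tips of the shut fingers on its front face and held it there for just over 2 s. I then eased it out at about 12 mm/s, backed away, and handed the job in at about 15.6 s.

- **Stop reached:** the last 1.5 mm of commanded push moved the tool only 0.3 mm while the force along x rose from 13 to 22 N. While holding, the force at the wrist, including about 10 N upward, was about 24 N, under the 40 N limit. The lever end in the image was within about 6 enlarged-crop pixels (1–2 camera pixels) of where I predicted it at the stop.
- **After release:** the lever end is back at its starting pixel, and the shorter lever, beaker, bottle (partly hidden by the arm) and jar look unmoved. The tool force is near zero and the gripper is clear of everything.
- **Unexpected:** I saw about 5 N of sideways force partway through the press, which I put down to the fingers sliding along the blade. It went away after I shifted slightly sideways. No checks failed.

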